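# Sweep the stone offcuts into the board's tray

## Robot

A 7-joint arm with a two-finger parallel gripper is mounted at the origin on the work surface. World frame = base frame: x ahead of the robot, y to its left, z up, the work surface at z = 0. Lengths are in m, angles in rad, forces in N, time in s.
With the tool pointing down it reaches from about 0.35 to 0.9 m from the base axis. Payload 19.9 kg.
Tool frame: the origin (TCP) lies on the centre line of the jaws, within the pads' length; the fingertips stand 8 mm ahead of it and the grasp point (between the pads) lies 11 mm behind it; z points along the fingers, y is the line along which they close (so a half turn about z gives the same grasp; the last joint's range is limited). The gripper opens to 85 mm and grips with 20 to 120 N. Pads are 22 mm wide; open, the fingers measure 114 mm over their backs; the gripper's body (76 mm by 85 mm) begins 54 mm behind the grasp point. The pads swing forward as they close: fully open they stand 13 mm farther back than shut.
Start: joints at [-1.296, 0.417, -0.01, 1.614, 0.005, 1.111, -0.053], TCP at [0.195, 0.594, 0.239] pointing down, gripper open.
Joint ranges: [-2.81, 2.81], [-0.39, 2.02], [-1.27, 1.25], [0.06, 2.57], [-1.19, 4.33], [0.19, 2], [-2.82, 2.82]. Speed limits (rad/s): [1.89, 1.89, 2.39, 2.39, 3.01, 3.01, 3.01].

## Interface

Orientations are given as a unit quaternion [w, x, y, z].
In Python, from station import r gives the robot as it stands.
- The arm moves only by the shell command python3 -m crank 'ROWS' [FORCE]. ROWS is JSON, a list of rows, each a list of 3 entries, a list of its own where there are three numbers: the shift along the tool's x, y, z in m, then the turn about the tool's z in rad, then the opening in per cent of the stroke, from 0 (shut) to 100 (fully open). A call has 1 to 10 rows; each row shifts and turns the commanded pose from where the row before left it, along the tool's axes as they then stand; what a row does not reach is not made up. A row lasts 1/10 s, in which the tool goes at most 50 mm and 8.59 degrees, less where a joint would pass 70% of its speed; a pose out of reach is approached as far as the arm can. A call is refused whole if a number of a shift passes 0.05 or a number of a turn 0.15, either way. A call with a gripper value outside its range is refused whole. The fingers move at their own pace and stop on an object; FORCE is the grip in N (left out, the last holds). Time passes only in rows, so rows that do not move let the fingers close. It gives the time, the measured TCP pose, the force, the opening and the grip force at its end, in the units of the state.
- r.observe(): the state, without advancing time (a new reading comes with each control period).
- r.read_camera(name): name is "side" or "top"; returns (picture, depth): 384x512x3 uint8, blue, green, red; 384x512 float32, m along the optical axis (not along the pixel's ray), 0 where there is no reading.
- r.camera_params(name): a dict with "mtx" (3x3 intrinsics, pixels), "world_from_camera" (4x4, takes a point from camera to world coordinates). Camera axes: x right, y down, z forward; pixel columns grow to the right and rows downward; lengths in m; the calibration is good to about 2 mm. A picture is of the moment at which its call begins. camera_params takes no time and is no camera call.
- r.sign_off(): hands the job in; it is judged then, once.
The state is a dict: "time": time; "qpos": joint angles; "qvel": joint speeds; "tau": joint torques, N m; "ee_pos": TCP position; "tcp_rot": TCP orientation; "wrist_force": force on the tool from outside, world axes, zero at the start; "ft_torque": the same for the moment, N m; "gripper_width": finger opening in m; "grip_force": force on a finger pad.
Only numpy, scipy, OpenCV 4.12 (cv2) and the standard library are available. Lean on these libraries where they do the work, as an engineer would, in place of code of your own. Each camera call takes 0.05 s, during which the arm holds its last target. There are 200 camera calls.

## Task

Clear the seal carver's board: with the closed fingers, sweep the three low stone offcuts (a square slice, a round slice and a short bar) across the board and over its edge so that all three lie in the offcut tray. Only push them along, do not pick any of them up, and leave the two upright seals and everything else on the desk standing where they are.

Things in the scene. Friction and masses are not known exactly. Their poses are not given: they have to be found in the camera images.
- board: Plywood carving board, fixed, joined to a tray. Origin: at table height, middle of the straight edge where board meets tray; x points from board to tray, y along the edge, z up. The board spans x -140 to 0, y -170 to 170 mm, flat top 30 mm high, no rim. Its place and yaw (up to 0.25 rad) vary. In a row along y on it, about 64 mm apart, in any order: three offcuts, two seals.
- tray (a point): Centre of the floor of the offcut tray, on the board's +x side. The tray spans the board's x 0 to 85, y -170 to 170 mm; its floor is 4 mm above the table, 26 mm below the board's top. It is open towards the board; walls 8 mm thick and 45 mm high on its other three sides.
- square_slice: Grey stone offcut, a flat square slice 32 x 32 x 16 mm high, about 45 g, loose on the board. Origin at its centre, z through its thickness; any yaw.
- round_slice: Grey stone offcut, a flat disc 34 mm across and 16 mm high, about 40 g, loose on the board. Origin at its centre, z through its thickness.
- bar_offcut: Grey stone offcut, a bar 42 (its x) x 20 (its y) x 18 mm high, about 40 g, loose on the board. Origin at its centre; any yaw.
- seal_a: Finished stone seal with a round knob, upright on the board, 25 x 25 mm foot, 52 mm tall, loose; leave it. Origin under its foot.
- seal_b: Finished stone seal with a ridge on top, upright on the board, 25 x 25 mm foot, 51 mm tall, loose; leave it. Origin under its foot.
- paste_jar: Black round jar of seal paste, 80 mm across, 45 mm high, on the table left of the board; leave it. Origin under its centre.
- pen_pot: White cup 84 mm across and 100 mm high with pens up to about 190 mm high, on the table left of the board; leave it. Origin under its centre.
- stone_box: Blue box 90 x 60 x 40 mm, on the table right of the board; leave it. Origin under its centre.
- graver: Hand graver (a handled tool) 160 mm long, lying on the table right of the board; leave it. Origin near its middle, on the table.

How it is judged:
By the outcome, as a careful person would: the job done as asked, in the order asked, and still so for the second after the job is handed in, with the robot touching nothing.
It also fails if it takes over 64 s, if anything falls off the work surface, if the arm or the gripper's body presses on something with over 40 N, if the wrist force passes 120 N, or if a joint passes its speed limit or range.

## Working session

There is one attempt and no reset: what is moved stays moved. The work goes in short steps, Python scripts to look and compute and a shell command to move; the robot and the scene stay as the last step left them, time stands still between calls to the robot, and variables do not carry over. Pictures are saved under pics/ and viewed, at most 10 in all, crops included, and the job is handed in when it is done.

```bash
mkdir -p pics
python3 - <<'E'
from station import r
import cv2,numpy as np
s=r.observe();print(s['time'],s['ee_pos'],s['tcp_rot'],s['gripper_width'])
for n in('top','side'):
    p,d=r.read_camera(n);cv2.imwrite(f'pics/{n}0.png',p);np.savez(f'{n}0.npz',p=p,d=d)
    c=r.camera_params(n);print(n,c['mtx'],c['world_from_camera'])
E
```

```text
0.0 [0.19456158 0.59356745 0.23863872] [-6.26192558e-05  1.57699927e-01  9.87486875e-01 -6.32923062e-04] 0.08543210568658084
top [[445.849711     0.         250.8017594 ]
 [  0.         445.849711   189.76296579]
 [  0.           0.           1.        ]] [[-0.02392836 -0.98447283  0.17389849  0.29840645]
 [-0.99968609  0.02485526  0.00315399 -0.00450685]
 [-0.00742731 -0.17376843 -0.98475853  1.49790941]
 [ 0.          0.          0.          1.        ]]
side [[392.74859058   0.         247.5858887 ]
 [  0.         392.74859058 189.13644688]
 [  0.           0.           1.        ]] [[ 0.90713464 -0.23316614  0.35034311  0.20425738]
 [-0.42079327 -0.49006659  0.76339227 -0.79603192]
 [-0.00630578 -0.8399216  -0.54267112  0.64832693]
 [ 0.          0.          0.          1.        ]]
```

View pics/top0.png

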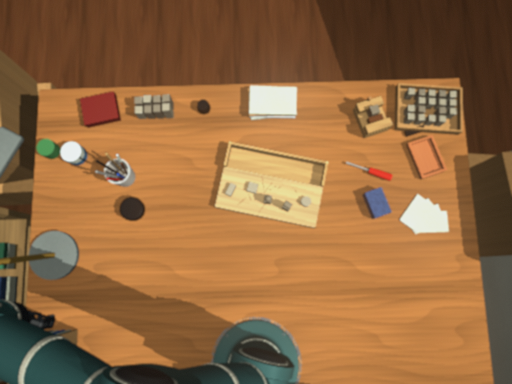

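View pics/side0.png

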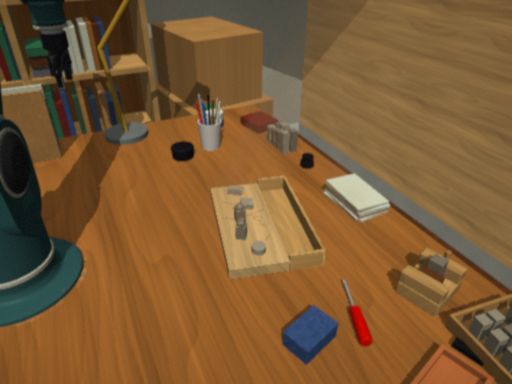

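The top view shows the board at about (215–328, 143–226), with five items in a row around (230,189), (251,187), (268,199), (286,205) and (305,201). In the side view the board is around (212–323, 178–277). I'll zoom in and segment.

```bash
cat > h.py <<'E'
from station import r
import cv2,numpy as np
def cam(n):
    c=r.camera_params(n);return np.array(c['mtx']),np.array(c['world_from_camera'])
def ray(n,uv,z):
    K,T=cam(n);uv=np.atleast_2d(uv).astype(float)
    d=(np.c_[uv,np.ones(len(uv))]@np.linalg.inv(K).T)@T[:3,:3].T
    o=T[:3,3];return o+d*((z-o[2])/d[:,2])[:,None]
def cloud(n,d):
    K,T=cam(n);v,u=np.mgrid[:384,:512]
    P=np.stack([(u-K[0,2])/K[0,0]*d,(v-K[1,2])/K[1,1]*d,d],-1)
    return P@T[:3,:3].T+T[:3,3]
E
python3 - <<'E'
from h import *
t=np.load('top0.npz');s=np.load('side0.npz')
a=cv2.resize(t['p'][135:235,205:340],None,fx=4,fy=4,interpolation=cv2.INTER_CUBIC)
b=cv2.resize(s['p'][170:285,200:335],None,fx=4,fy=4,interpolation=cv2.INTER_CUBIC)
b=cv2.resize(b,(540,460))
cv2.imwrite('pics/ct.png',a);cv2.imwrite('pics/cs.png',b)
for n,f in(('top',t),('side',s)):
    P=cloud(n,f['d']);hsv=cv2.cvtColor(f['p'],cv2.COLOR_BGR2HSV)
    x0,x1,y0,y1=(212,332,140,230) if n=='top' else (205,325,175,280)
    m=np.zeros((384,512),np.uint8);m[y0:y1,x0:x1]=((hsv[...,1]<70))[y0:y1,x0:x1]
    k,l,st,ce=cv2.connectedComponentsWithStats(m)
    for i in range(1,k):
        if st[i,4]<12: continue
        q=P[l==i];print(n,ce[i].round(1),st[i],'ray z.046',ray(n,ce[i],.046)[0].round(3),'z',np.percentile(q[:,2],[10,50,90]).round(3),'med',np.median(q,0).round(3))
    z=P[...,2];mm=(z>.02)&(z<.038)&(P[...,0]>.35)&(P[...,0]<.75)&(abs(P[...,1])<.3)
    print(n,'board z',np.median(z[mm]),mm.sum())
E
```

```text
top [251.9 187. ] [247 182  11  11  83] ray z.046 [ 0.564 -0.004  0.046] z [0.043 0.047 0.05 ] med [ 0.564 -0.004  0.047]
top [230.1 189.3] [226 184   9  12  71] ray z.046 [0.558 0.068 0.046] z [0.044 0.049 0.052] med [0.558 0.069 0.049]
top [268.2 198.6] [266 197   5   5  19] ray z.046 [ 0.524 -0.056  0.046] z [0.074 0.08  0.083] med [ 0.52  -0.055  0.08 ]
top [305.5 200.9] [301 197  10   9  69] ray z.046 [ 0.513 -0.179  0.046] z [0.043 0.046 0.051] med [ 0.513 -0.179  0.046]
top [286.8 205.2] [284 202   7   7  32] ray z.046 [ 0.5   -0.117  0.046] z [0.07  0.082 0.086] med [ 0.496 -0.114  0.082]
top board z 0.030554770127761977 3958
side [235.4 188.6] [229 187  12   5  27] ray z.046 [0.563 0.069 0.046] z [0.048 0.05  0.051] med [0.56  0.064 0.05 ]
side [247.3 202.6] [242 199  11   9  76] ray z.046 [ 0.564 -0.009  0.046] z [0.043 0.047 0.049] med [ 0.564 -0.011  0.047]
side [241.  221.4] [238 217   6   8  21] ray z.046 [ 0.515 -0.077  0.046] z [0.08  0.081 0.083] med [ 0.497 -0.121  0.081]
side [243.2 227.6] [240 225   6   6  13] ray z.046 [ 0.51  -0.102  0.046] z [0.065 0.068 0.071] med [ 0.499 -0.128  0.068]
side [242.9 234.5] [241 231   4   7  15] ray z.046 [ 0.499 -0.126  0.046] z [0.041 0.049 0.059] med [ 0.497 -0.129  0.049]
side [258.2 247.5] [252 242  13  13 137] ray z.046 [ 0.511 -0.183  0.046] z [0.041 0.047 0.048] med [ 0.512 -0.184  0.047]
side board z 0.03137481656201202 4580
```

View pics/ct.png

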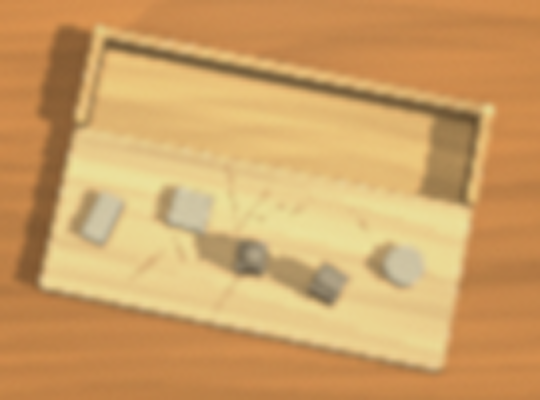

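View pics/cs.png

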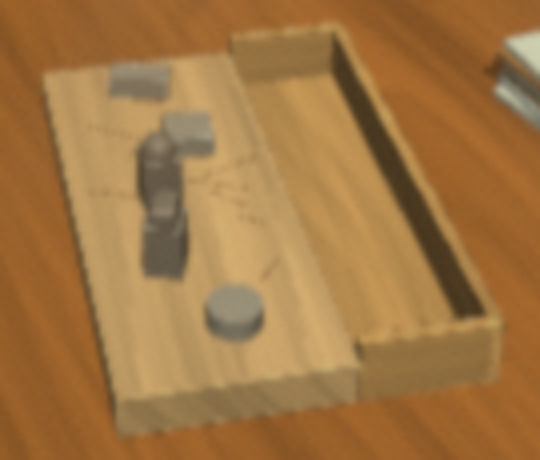

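```bash
cat >> h.py <<'E'
def board():
    c=np.array([[40,287],[442,370],[72,130],[472,205]])/4+[205-.4,135-.4]
    B=ray('top',c,.03)[:,:2]
    return B
E
python3 - <<'E'
from h import *
B=board();print('corners\n',B.round(4))
print('lens',np.linalg.norm(B[0]-B[1]),np.linalg.norm(B[2]-B[3]),np.linalg.norm(B[0]-B[2]),np.linalg.norm(B[1]-B[3]))
t=np.load('top0.npz');s=np.load('side0.npz')
# depth-fit the front/side edges as a check: minAreaRect of points at z in .025-.036, plus tray step
yv=B[0]-B[1];yaw=np.arctan2(-yv[0],yv[1]);x=np.array([np.cos(yaw),np.sin(yaw)]);y=np.array([-x[1],x[0]])
y2=B[2]-B[3];print('yaw',yaw,np.arctan2(-y2[0],y2[1]))
o=B.mean(0)+.07*x;print('origin',o)
np.save('b.npy',[o,x,y])
W=lambda p:np.c_[(p[:,:2]-o)@x,(p[:,:2]-o)@y]
for n,f in(('top',t),('side',s)):
    P=cloud(n,f['d']);Z=P[...,2];q=W(P.reshape(-1,3)).reshape(384,512,2)
    b=(abs(q[...,1])<.12)&(q[...,0]>-.2)&(q[...,0]<.12)
    for lo,hi in((.025,.034),(0.0,.012)):
        m=b&(Z>lo)&(Z<hi);h,e=np.histogram(q[m][:,0],np.arange(-.2,.12,.01));print(n,lo,h)
    hsv=cv2.cvtColor(f['p'],cv2.COLOR_BGR2HSV)
    m=((hsv[...,1]<75)&(Z>.037)&(q[...,0]>-.14)&(q[...,0]<0)&(abs(q[...,1])<.17)).astype(np.uint8)
    k,l,st,ce=cv2.connectedComponentsWithStats(m)
    for i in range(1,k):
        if st[i,4]<10: continue
        c=P[l==i];zt=np.percentile(c[:,2],60);vv,uu=np.nonzero(l==i)
        w=W(ray(n,np.c_[uu,vv],min(zt,.083)));rc=cv2.minAreaRect((w*1000).astype(np.float32))
        print(n,ce[i].round(),'z',zt.round(3),'board mm',(w.mean(0)*1000).round(),'rect',np.round(rc[0]),np.round(rc[1]),round(rc[2]))
E
```

```text
corners
 [[ 0.5047  0.1218]
 [ 0.4275 -0.2084]
 [ 0.6377  0.0935]
 [ 0.5648 -0.2402]]
lens 0.33908523458770995 0.34153156752015995 0.13596413901573257 0.1409453031761047
yaw -0.22955846223642737 -0.21489655134338784
origin [ 0.60185507 -0.07423797]
top 0.025 [  0   0   0   0   0   1 186 178 169 176 137 134 131 129 138 149 148 174
 165 157  15   0   0   0   0   0   0  37   1   0   0]
top 0.0 [117 129 123 110 111 119  38   0   0   0   0   0   0   0   0   0   0   0
   0   0  67 180 188 182 177 181 180 182   0  25 114]
top [230. 189.] z 0.049 board mm [-75. 129.] rect [-75. 129.] [19. 39.] 76
top [252. 187.] z 0.047 board mm [-53.  60.] rect [-53.  60.] [31. 33.] 88
top [268. 199.] z 0.079 board mm [-86.   0.] rect [-87.   1.] [20. 16.] 11
top [306. 201.] z 0.048 board mm [ -63. -122.] rect [ -62. -122.] [30. 30.] 11
top [287. 205.] z 0.082 board mm [-95. -63.] rect [-95. -63.] [18. 21.] 57
side 0.025 [  0   0   0   0   0   5 235 226 222 213 139  97  92 117 143 150 189 215
 216 205   2   0   0   0   0   0   0  93   0   0   0]
side 0.0 [208 211 215 205 212 214  32   0   0   0   0   0   0   0   0   0   0   0
   0   0  18 214 207 206 212 206 209 215   0   0  45]
side [234. 189.] z 0.049 board mm [-76. 122.] rect [-74. 124.] [31. 37.] 78
side [246. 203.] z 0.048 board mm [-56.  51.] rect [-58.  52.] [42. 40.] 87
side [241. 228.] z 0.069 board mm [-94. -77.] rect [-93. -74.] [80. 19.] 79
side [258. 248.] z 0.047 board mm [ -64. -128.] rect [ -64. -129.] [41. 28.] 78
```

```bash
cat >> h.py <<'E'
from scipy.spatial.transform import Rotation as Ro
o,bx,by=np.load('b.npy');YAW=-.222
bx=np.array([np.cos(YAW),np.sin(YAW)]);by=np.array([-bx[1],bx[0]])
def go(x,y,z):
    s=r.observe();w,a,b,c=s['tcp_rot'];R=Ro.from_quat([a,b,c,w]).as_matrix()
    p=o+(bx*x+by*y)/1000;g=np.array([*p,z/1000])
    e=s['ee_pos'][:2]-o
    print('t',s['time'],'board mm',(e@bx*1000).round(1),(e@by*1000).round(1),'z',s['ee_pos'][2].round(4),'ang err',YAW-np.arctan2(-R[0,1],R[1,1]),'shift mm',(R.T@(g-s['ee_pos'])*1000).round(1),'F',np.round(s['wrist_force'],1),s['gripper_width'])
E
python3 -m crank '[[[0,0,0],-0.095,0],[[0,0,0],0,0],[[0,0,0],0,0],[[0,0,0],0,0],[[0,0,0],0,0],[[0,0,0],0,0],[[0,0,0],0,0],[[0,0,0],0,0]]' 20
python3 -c "
from h import *
go(-122,127,120)"
```

```text
time: 0.9
ee_pos: [0.1947, 0.5939, 0.2393]
tcp_rot: [0.0, 0.111, 0.994, -0.0]
wrist_force: [0.0, 0.2, -0.7]
gripper_width: 0.0
grip_force: 0.0
t 0.9 board mm -544.3 562.1 z 0.2393 ang err 2.9315766342546956e-05 shift mm [-422.3 -435.1  119.3] F [ 0.   0.2 -0.7] 1.1339159011330378e-06
```

```bash
python3 -m crank '[[[-0.021,-0.022,0],0,0],[[-0.021,-0.022,0],0,0],[[-0.021,-0.022,0],0,0],[[-0.021,-0.022,0],0,0],[[-0.021,-0.022,0],0,0],[[-0.021,-0.022,0],0,0],[[-0.021,-0.022,0],0,0],[[-0.021,-0.022,0],0,0],[[-0.021,-0.022,0],0,0],[[-0.021,-0.022,0],0,0]]' >/dev/null
python3 -m crank '[[[-0.021,-0.022,0],0,0],[[-0.021,-0.022,0],0,0],[[-0.021,-0.022,0],0,0],[[-0.021,-0.022,0],0,0],[[-0.021,-0.022,0],0,0],[[-0.021,-0.022,0],0,0],[[-0.021,-0.022,0],0,0],[[-0.021,-0.022,0],0,0],[[-0.021,-0.022,0],0,0],[[0,0,0],0,0]]' >/dev/null
python3 -c "
from h import *
go(-122,127,60)"
```

```text
t 2.9 board mm -143.0 141.0 z 0.2395 ang err 0.0047309700882839645 shift mm [-20.8 -13.8 179.5] F [ 0.6 -0.4 -0.2] 0.0004111245783671283
```

```bash
python3 -m crank '[[[-0.011,-0.007,0.02],0,0],[[-0.01,-0.007,0.03],0,0],[[0,0,0.03],0,0],[[0,0,0.03],0,0],[[0,0,0.03],0,0],[[0,0,0.02],0,0],[[0,0,0.02],0,0],[[0,0,0],0,0],[[0,0,0],0,0]]' >/dev/null
python3 - <<'E'
from h import *
go(-122,127,43)
p,d=r.read_camera('side');a=cv2.resize(p[110:260,180:330],(600,600),interpolation=cv2.INTER_CUBIC);cv2.imwrite('pics/s1.png',a)
E
```

```text
t 3.8 board mm -124.2 130.4 z 0.0597 ang err -0.00029132617299681973 shift mm [-2.2 -3.4 16.7] F [-1.  -0.5  0.5] 0.00027403089735124374
```

View pics/s1.png

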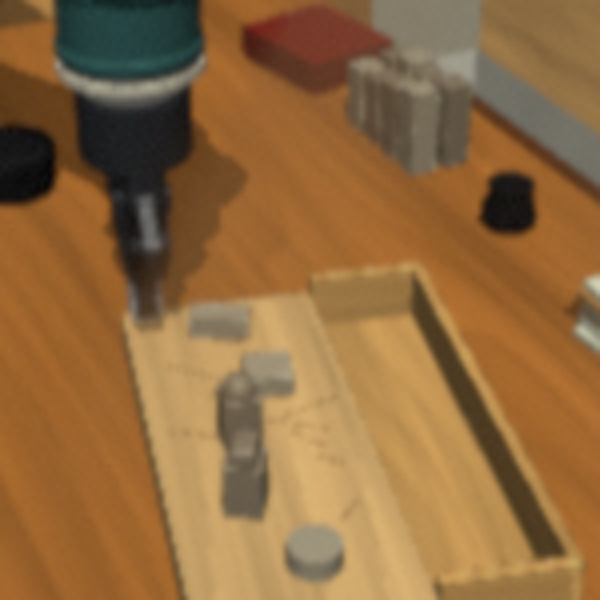

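The fingertips, at (145,320), sit just above the board's rear corner and behind the bar at (220,320). Next I lower and push.

```bash
python3 -m crank '[[[0,-0.003,0.008],0,0],[[0,0,0.008],0,0],[[0,0,0],0,0],[[-0.01,0,0],0,0],[[-0.012,0,0],0,0],[[-0.012,0,0],0,0],[[-0.012,0,0],0,0],[[-0.012,0,0],0,0],[[-0.012,0,0],0,0],[[0,0,0],0,0]]'
python3 - <<'E'
from h import *
go(14,127,43)
p,d=r.read_camera('side');a=cv2.resize(p[140:260,200:330],(520,480),interpolation=cv2.INTER_CUBIC);cv2.imwrite('pics/s2.png',a)
E
```

```text
time: 4.85
ee_pos: [0.5786, 0.0611, 0.0433]
tcp_rot: [0.001, 0.111, 0.994, -0.0]
wrist_force: [-0.5, 0.2, 0.4]
gripper_width: -0.0002
grip_force: 0.0
t 4.85 board mm -52.5 126.9 z 0.0433 ang err 0.0005158444602713086 shift mm [-66.5   0.1   0.4] F [-0.5  0.2  0.4] -0.0001623651160430253
```

View pics/s2.png

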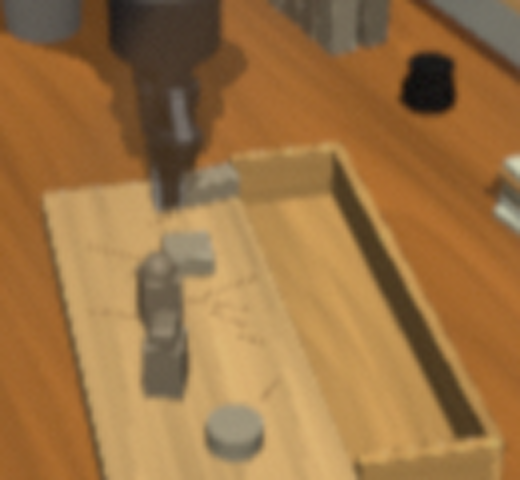

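The bar, at (213,183), is still in front of the fingers at the tray edge. I'll measure its pose before finishing the push.

```bash
cat >> h.py <<'E'
def look(n,zlo=.037,zhi=.055):
    p,d=r.read_camera(n);P=cloud(n,d);Z=P[...,2];q=((P[...,:2]-o)@np.c_[bx,by])*1000
    hsv=cv2.cvtColor(p,cv2.COLOR_BGR2HSV)
    m=((hsv[...,1]<80)&(Z>.008)&(q[...,0]>-138)&(q[...,0]<80)&(abs(q[...,1])<168)).astype(np.uint8)
    k,l,st,ce=cv2.connectedComponentsWithStats(m)
    for i in range(1,k):
        if st[i,4]<12: continue
        c=q[l==i];zt=np.percentile(P[l==i][:,2],[10,60,90])
        rc=cv2.minAreaRect(c.astype(np.float32))
        print(n,ce[i].round(),st[i,4],'z',zt.round(3),'board',np.median(c,0).round(),'lo',c.min(0).round(),'hi',c.max(0).round(),np.round(rc[1]),round(rc[2]))
    return p
E
python3 -c "
from h import *
look('side');look('top')"
```

```text
side [246. 101.] 2078 z [0.232 0.345 0.381] board [-47.  75.] lo [-123.   58.] hi [ 11. 130.] [ 68. 134.] 84
side [220. 103.] 56 z [0.272 0.306 0.348] board [-101.  123.] lo [-132.   62.] hi [-89. 154.] [92. 35.] 82
side [244. 169.] 68 z [0.127 0.138 0.148] board [-53.  82.] lo [-61.  66.] hi [-39. 114.] [50. 16.] 80
side [239. 187.] 18 z [0.048 0.058 0.066] board [-61. 120.] lo [-64. 113.] hi [-59. 123.] [ 5. 10.] 8
side [251. 186.] 99 z [0.04  0.049 0.051] board [-23. 132.] lo [-48. 111.] hi [ -2. 149.] [56. 24.] 24
side [242. 217.] 371 z [0.044 0.066 0.081] board [-86.  -9.] lo [-105.  -80.] hi [-38.  77.] [164.  33.] 70
side [258. 248.] 152 z [0.039 0.047 0.049] board [ -65. -128.] lo [ -79. -141.] hi [ -47. -106.] [35. 30.] 77
top [230. 166.] 1754 z [0.372 0.448 0.501] board [-74. 105.] lo [-138.   33.] hi [ -1. 168.] [137. 135.] 0
top [284. 193.] 73 z [0.027 0.032 0.035] board [-49. -48.] lo [-56. -89.] hi [-40.  -7.] [81. 14.] 87
top [306. 200.] 97 z [0.032 0.047 0.051] board [ -62. -123.] lo [ -79. -141.] hi [ -40. -106.] [32. 40.] 57
top [267. 199.] 43 z [0.067 0.079 0.082] board [-88.   2.] lo [-95.  -8.] hi [-75.  12.] [19. 19.] 12
top [287. 205.] 45 z [0.069 0.08  0.085] board [-96. -62.] lo [-105.  -72.] hi [-84. -51.] [19. 21.] 75
```

```bash
python3 -m crank '[[[0.006,0,0],0,0],[[0,0.006,0],0,0],[[-0.01,0,0],0,0],[[-0.01,0,0],0,0],[[-0.01,0,0],0,0],[[-0.01,0,0],0,0],[[-0.01,0,0],0,0],[[-0.01,0,0],0,0],[[-0.01,0,0],0,0],[[0,0,0],0,0]]'
python3 -c "
from h import *
go(14,133,43);cv2.imwrite('pics/s3.png',cv2.resize(look('side')[140:260,200:330],(520,480),interpolation=cv2.INTER_CUBIC))"
```

```text
time: 6.0
ee_pos: [0.6419, 0.053, 0.0433]
tcp_rot: [0.0, 0.111, 0.994, -0.0]
wrist_force: [-0.9, -0.4, -0.3]
gripper_width: 0.0001
grip_force: 0.0
t 6.0 board mm 11.1 132.9 z 0.0433 ang err 0.0003508444627254581 shift mm [-2.9  0.1  0.3] F [-0.9 -0.4 -0.3] 0.0001128599898743279
side [252.  37.] 31 z [0.43  0.462 0.475] board [-29. 109.] lo [-51.  94.] hi [  5. 118.] [24. 54.] 83
side [269. 101.] 2467 z [0.24  0.335 0.378] board [10. 84.] lo [-90.  64.] hi [ 73. 159.] [ 93. 152.] 67
side [268. 165.] 81 z [0.127 0.139 0.15 ] board [11. 88.] lo [-1. 70.] hi [ 27. 118.] [51. 21.] 81
side [267. 186.] 127 z [0.02  0.047 0.06 ] board [ 27. 131.] lo [ -2. 104.] hi [ 47. 163.] [73. 24.] 33
side [242. 217.] 365 z [0.044 0.066 0.082] board [-86. -10.] lo [-104.  -79.] hi [-37.  76.] [163.  33.] 70
side [258. 248.] 148 z [0.04  0.047 0.049] board [ -64. -128.] lo [ -79. -140.] hi [ -47. -108.] [33. 30.] 77
```

View pics/s3.png

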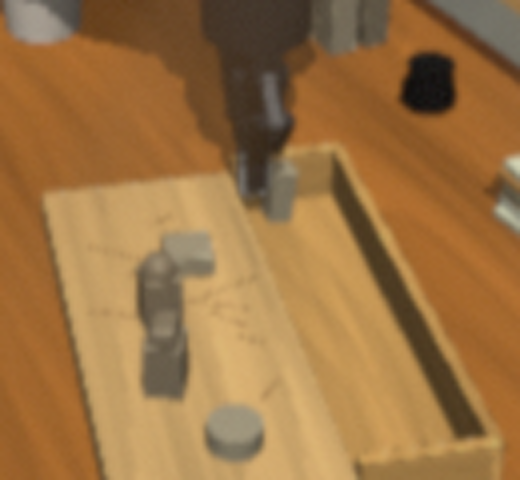

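The bar appears to be standing on end in the tray at (282,190), against the fingers. I'll back off and up, then look again.

```bash
python3 -m crank '[[[0.01,0,0],0,0],[[0.02,0,0],0,0],[[0.03,0,-0.02],0,0],[[0.03,0,-0.03],0,0],[[0.03,0,-0.03],0,0],[[0.03,0,-0.03],0,0],[[0.03,-0.03,0],0,0],[[0.02,-0.03,0],0,0],[[0,0,0],0,0],[[0,0,0],0,0]]'
python3 -c "
from h import *
p=look('top');q=look('side');a=np.hstack([cv2.resize(p[135:235,210:340],(390,300),interpolation=cv2.INTER_CUBIC),cv2.resize(q[160:260,200:330],(390,300),interpolation=cv2.INTER_CUBIC)]);cv2.imwrite('pics/s4.png',a)"
```

```text
time: 7.05
ee_pos: [0.4316, 0.0392, 0.1536]
tcp_rot: [0.0, 0.111, 0.994, 0.0]
wrist_force: [0.5, 0.4, 0.4]
gripper_width: 0.0001
grip_force: 0.0
top [233. 159.] 32 z [0.035 0.047 0.05 ] board [ 27. 140.] lo [ 21. 131.] hi [ 39. 149.] [19. 17.] 71
top [252. 186.] 82 z [0.037 0.049 0.486] board [-48.  51.] lo [-137.   37.] hi [-30.  75.] [108.  33.] 3
top [268. 199.] 41 z [0.066 0.079 0.084] board [-87.   2.] lo [-96.  -8.] hi [-75.  12.] [18. 19.] 9
top [306. 201.] 89 z [0.04  0.048 0.05 ] board [ -63. -122.] lo [ -78. -140.] hi [ -43. -106.] [33. 36.] 12
top [287. 205.] 46 z [0.066 0.08  0.085] board [-96. -62.] lo [-105.  -73.] hi [-84. -51.] [20. 20.] 73
side [211.  48.] 40 z [0.428 0.462 0.485] board [-127.   37.] lo [-137.   33.] hi [-123.   40.] [14.  5.] 21
side [208.  48.] 82 z [0.439 0.46  0.474] board [-135.   34.] lo [-138.   30.] hi [-130.   38.] [11.  5.] 43
side [269. 187.] 79 z [0.017 0.04  0.048] board [ 30. 133.] lo [ 22. 129.] hi [ 39. 151.] [17. 22.] 13
side [242. 217.] 358 z [0.043 0.066 0.081] board [-86.  -9.] lo [-105.  -80.] hi [-38.  75.] [162.  33.] 70
side [258. 248.] 146 z [0.04  0.047 0.049] board [ -65. -127.] lo [ -79. -140.] hi [ -48. -105.] [32. 31.] 72
```

View pics/s4.png

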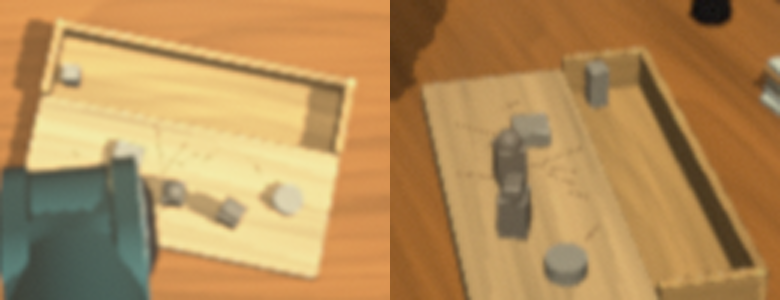

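The top view (70,75) and the side view (597,85) both show the bar upright in the tray, at about board (29,140) mm. I want it lying flat. I'll nudge it low, back towards the edge, then tip it forward.

```bash
python3 -c "
from h import *
go(59,139,110)"
```

```text
t 7.15 board mm -190.2 73.8 z 0.1534 ang err -0.0009486782551899886 shift mm [-249.3   65.    43.5] F [ 0.3 -0.4  0.3] -0.00012717633503232537
```

```bash
python3 -m crank '[[[-0.032,0.008,0],0,0],[[-0.032,0.009,0],0,0],[[-0.031,0.008,0],0,0],[[-0.031,0.008,0],0,0],[[-0.031,0.008,0],0,0],[[-0.031,0.008,0],0,0],[[-0.031,0.008,0.01],0,0],[[-0.03,0.008,0.033],0,0],[[0,0,0],0,0],[[0,0,0],0,0]]' >/dev/null; python3 -c "
from h import *
go(59,139,20)"
```

```text
t 8.15 board mm 58.3 138.4 z 0.1084 ang err -0.0006928215243940661 shift mm [-0.9  0.7 88.4] F [ 0.4 -0.6 -0.1] 5.217848489359928e-05
```

```bash
python3 -m crank '[[[0,0,0.03],0,0],[[0,0,0.03],0,0],[[0,0,0.02],0,0],[[0,0,0.008],0,0],[[0,0,0],0,0],[[0.006,0,0],0,0],[[0.005,0,0],0,0],[[0.005,0,0],0,0],[[0.005,0,0],0,0],[[0,0,0],0,0]]'
python3 -m crank '[[[-0.004,0,0],0,0],[[-0.006,0,0],0,0],[[0,0,-0.03],0,0],[[0,0,-0.03],0,0],[[0,0,-0.03],0,0],[[0.03,0,0],0,0],[[0.03,0,0],0,0],[[0.03,0,0],0,0],[[0,0,0],0,0]]'
python3 -c "
from h import *
go(-25,139,47);p=look('side');look('top')"
```

```text
time: 9.15
ee_pos: [0.6686, 0.0526, 0.0226]
tcp_rot: [-0.0, 0.111, 0.994, 0.0]
wrist_force: [0.1, -0.2, 0.3]
gripper_width: 0.0004
grip_force: 0.0
time: 10.05
ee_pos: [0.5889, 0.0708, 0.1124]
tcp_rot: [-0.001, 0.11, 0.994, 0.0]
wrist_force: [1.3, 0.3, 1.1]
gripper_width: 0.0004
grip_force: 0.0
t 10.05 board mm -44.6 138.6 z 0.1124 ang err -0.001317993357171976 shift mm [-19.7   0.4  65.3] F [1.3 0.3 1.1] 0.0003522688749809243
side [262.  36.] 23 z [0.445 0.467 0.475] board [-9. 92.] lo [-26.  88.] hi [13. 98.] [40.  5.] 9
side [248.  76.] 2181 z [0.268 0.41  0.446] board [-41.  85.] lo [-92.  69.] hi [ 19. 150.] [103.  86.] 12
side [220.  68.] 34 z [0.362 0.389 0.415] board [-93. 152.] lo [-127.   89.] hi [-79. 165.] [77. 39.] 81
side [246. 142.] 70 z [0.198 0.209 0.219] board [-45.  94.] lo [-52.  76.] hi [-31. 124.] [50. 17.] 81
side [240. 165.] 16 z [0.111 0.123 0.131] board [-54. 132.] lo [-56. 127.] hi [-51. 139.] [ 4. 12.] 6
side [264. 188.] 70 z [0.017 0.04  0.048] board [ 15. 134.] lo [  7. 127.] hi [ 24. 152.] [17. 21.] 16
side [242. 217.] 372 z [0.044 0.067 0.082] board [-86. -10.] lo [-105.  -79.] hi [-38.  75.] [159.  33.] 70
side [258. 248.] 150 z [0.04  0.047 0.048] board [ -65. -128.] lo [ -79. -140.] hi [ -47. -106.] [33. 30.] 77
top [225. 156.] 1939 z [0.454 0.513 0.55 ] board [-75. 115.] lo [-138.   66.] hi [  9. 168.] [148. 101.] 2
top [252. 187.] 110 z [0.032 0.047 0.05 ] board [-51.  59.] lo [-69.  42.] hi [-29.  77.] [34. 39.] 84
top [284. 193.] 78 z [0.026 0.031 0.035] board [-48. -47.] lo [-55. -89.] hi [-40.  -7.] [82. 14.] 86
top [306. 201.] 94 z [0.034 0.047 0.05 ] board [ -62. -123.] lo [ -78. -141.] hi [ -42. -105.] [32. 38.] 57
top [267. 199.] 42 z [0.067 0.078 0.083] board [-87.   2.] lo [-96.  -8.] hi [-75.  13.] [19. 20.] 10
top [287. 205.] 45 z [0.067 0.082 0.085] board [-96. -62.] lo [-105.  -72.] hi [-84. -51.] [19. 21.] 75
```

```bash
python3 -m crank '[[[0,0,0.03],0,0],[[0,0,0.03],0,0],[[0,0,0.006],0,0],[[0,0,0],0,0],[[-0.03,0,0],0,0],[[-0.03,0,0],0,0],[[-0.008,0,0],0,0],[[0.02,0,-0.01],0,0],[[0.03,0,-0.02],0,0],[[0,0,0],0,0]]'
python3 -c "
from h import *
go(-93,59,110);p=look('side')"
```

```text
time: 11.15
ee_pos: [0.6077, 0.0669, 0.0795]
tcp_rot: [0.001, 0.11, 0.994, 0.001]
wrist_force: [1.0, -0.1, 0.8]
gripper_width: -0.0003
grip_force: 0.0
t 11.15 board mm -25.4 139.0 z 0.0795 ang err -0.0009994851039834274 shift mm [ 67.6 -79.9 -30.8] F [ 1.  -0.1  0.8] -0.0003296655483725524
side [257.  86.] 2129 z [0.266 0.378 0.413] board [-19.  86.] lo [-73.  69.] hi [ 37. 147.] [ 73. 114.] 77
side [226.  78.] 36 z [0.331 0.366 0.399] board [-79. 132.] lo [-116.   81.] hi [-59. 167.] [87. 44.] 80
side [232. 102.] 15 z [0.288 0.304 0.316] board [-71. 133.] lo [-73. 122.] hi [-70. 138.] [16.  2.] 84
side [254. 153.] 66 z [0.165 0.176 0.186] board [-25.  94.] lo [-33.  76.] hi [-12. 124.] [50. 15.] 80
side [247. 174.] 22 z [0.08  0.091 0.097] board [-35. 133.] lo [-38. 128.] hi [-30. 142.] [ 5. 14.] 28
side [274. 190.] 92 z [0.014 0.023 0.025] board [ 46. 134.] lo [ 26. 128.] hi [ 67. 149.] [20. 40.] 88
side [242. 217.] 363 z [0.044 0.066 0.081] board [-86. -10.] lo [-105.  -79.] hi [-37.  74.] [158.  33.] 70
side [258. 248.] 149 z [0.04  0.047 0.049] board [ -65. -128.] lo [ -79. -140.] hi [ -48. -108.] [31. 32.] 12
```

The bar now lies flat in the tray. Next is the square slice.

```bash
python3 -m crank '[[[0.01,0,-0.03],0,0],[[0.02,-0.025,0],0,0],[[0.02,-0.028,0],0,0],[[0.019,-0.027,0],0,0],[[0,0,0],0,0],[[0,0,0.025],0,0],[[0,0,0.025],0,0],[[0,0,0.01],0,0],[[0,0,0.005],0,0],[[0,0,0],0,0]]'
python3 -c "
from h import *
go(14,59,43)"
```

```text
time: 12.2
ee_pos: [0.5242, 0.0029, 0.0415]
tcp_rot: [-0.0, 0.111, 0.994, -0.0]
wrist_force: [-0.0, -0.2, 0.2]
gripper_width: 0.0002
grip_force: 0.0
t 12.2 board mm -92.8 58.2 z 0.0415 ang err -9.742215959407385e-05 shift mm [-106.8    0.8   -1.5] F [-0.  -0.2  0.2] 0.00023883416913430966
```

```bash
python3 -m crank '[[[-0.01,0.001,0],0,0],[[-0.01,0,0],0,0],[[-0.01,0,0],0,0],[[-0.01,0,0],0,0],[[-0.01,0,0],0,0],[[-0.01,0,0],0,0],[[0,0,0],0,0]]'
python3 -c "
from h import *
go(14,59,43);p=look('side')"
```

```text
time: 12.9
ee_pos: [0.5838, -0.0097, 0.0413]
tcp_rot: [0.0, 0.111, 0.994, -0.0]
wrist_force: [-0.6, 0.1, 0.1]
gripper_width: 0.0003
grip_force: 0.0
t 12.9 board mm -31.8 59.0 z 0.0413 ang err 0.0001345810365911415 shift mm [-45.8   0.   -1.6] F [-0.6  0.1  0.1] 0.0003064916993149797
side [258. 113.] 2841 z [0.24  0.339 0.379] board [-36.   6.] lo [-116.   -9.] hi [25. 79.] [ 81. 143.] 79
side [213.  82.] 13 z [0.377 0.389 0.394] board [-130.   33.] lo [-137.   30.] hi [-120.   36.] [ 6. 17.] 90
side [258. 182.] 106 z [0.123 0.136 0.148] board [-32.  13.] lo [-44.  -4.] hi [-16.  46.] [51. 22.] 82
side [265. 197.] 262 z [0.017 0.046 0.055] board [ 1. 59.] lo [-46.  27.] hi [ 67. 152.] [160.  49.] 52
side [240. 222.] 268 z [0.047 0.07  0.081] board [-90. -69.] lo [-105.  -78.] hi [-73.   4.] [83. 22.] 79
side [258. 248.] 148 z [0.04  0.047 0.048] board [ -65. -128.] lo [ -79. -140.] hi [ -48. -106.] [34. 30.] 77
```

```bash
python3 -m crank '[[[-0.01,0,0],0,0],[[-0.01,0,0],0,0],[[-0.01,0,0],0,0],[[-0.01,0,0],0,0],[[-0.006,0,0],0,0],[[0,0,0],0,0],[[0.02,0,0],0,0],[[0.02,0,-0.03],0,0],[[0.02,0,-0.03],0,0],[[0,0,0],0,0]]'
python3 -c "
from h import *
go(-103,-124,110);p=look('side')"
```

```text
time: 13.95
ee_pos: [0.5684, -0.0055, 0.1045]
tcp_rot: [0.002, 0.111, 0.994, 0.001]
wrist_force: [1.4, -0.3, -0.0]
gripper_width: -0.0001
grip_force: 0.0
t 13.95 board mm -47.7 59.7 z 0.1045 ang err -0.000539532909064 shift mm [  55.3 -183.6   -6. ] F [ 1.4 -0.3 -0. ] -7.572302196207946e-05
side [247.  31.] 40 z [0.466 0.489 0.506] board [-59.   9.] lo [-84.   4.] hi [-24.  54.] [30. 72.] 38
side [254.  87.] 2616 z [0.291 0.404 0.438] board [-45.   4.] lo [-96.  -9.] hi [ 9. 65.] [104.  75.] 2
side [220.  77.] 42 z [0.356 0.411 0.425] board [-114.    3.] lo [-137.   -0.] hi [-86.  82.] [86. 42.] 81
side [252. 160.] 82 z [0.188 0.201 0.211] board [-48.  14.] lo [-55.  -3.] hi [-33.  42.] [48. 16.] 80
side [245. 181.] 28 z [0.104 0.117 0.126] board [-57.  53.] lo [-59.  47.] hi [-53.  59.] [ 3. 13.] 18
side [252. 181.] 13 z [0.107 0.116 0.123] board [-39.  51.] lo [-43.  46.] hi [-38.  57.] [12.  2.] 62
side [274. 190.] 93 z [0.013 0.023 0.025] board [ 46. 134.] lo [ 27. 127.] hi [ 67. 149.] [40. 21.] 4
side [282. 206.] 105 z [0.015 0.021 0.023] board [48. 53.] lo [32. 43.] hi [64. 75.] [32. 32.] 88
side [241. 222.] 262 z [0.047 0.07  0.082] board [-90. -69.] lo [-105.  -79.] hi [-73.   4.] [83. 22.] 79
side [258. 248.] 149 z [0.039 0.047 0.049] board [ -65. -128.] lo [ -79. -140.] hi [ -47. -108.] [33. 30.] 77
```

The square slice is flat in the tray. Now the round slice, passing high over the seals.

```bash
python3 -m crank '[[[0,0,-0.03],0,0],[[0,0,-0.01],0,0],[[0.01,-0.03,0],0,0],[[0.01,-0.031,0],0,0],[[0.01,-0.031,0],0,0],[[0.01,-0.03,0],0,0],[[0.01,-0.03,0],0,0],[[0.006,-0.03,0],0,0],[[0,0,0],0,0],[[0,0,0],0,0]]' >/dev/null
python3 -c "
from h import *
go(-103,-123,42)"
```

```text
t 15.0 board mm -103.2 -123.1 z 0.1409 ang err 0.0009487919667940103 shift mm [-0.2  0.1 98.9] F [ 0.  -0.5 -0.1] 0.00012355373452893387
```

```bash
python3 -m crank '[[[0,0,0.03],0,0],[[0,0,0.03],0,0],[[0,0,0.025],0,0],[[0,0,0.013],0,0],[[0,0,0],0,0],[[-0.01,0,0],0,0],[[-0.01,0,0],0,0],[[-0.01,0,0],0,0],[[-0.01,0,0],0,0],[[0,0,0],0,0]]'
python3 -c "
from h import *
go(4,-123,42);p=look('side')"
```

```text
time: 16.0
ee_pos: [0.5149, -0.1804, 0.0437]
tcp_rot: [0.001, 0.11, 0.994, -0.0]
wrist_force: [-0.8, 0.2, -0.4]
gripper_width: -0.0
grip_force: 0.0
t 16.0 board mm -61.4 -122.7 z 0.0437 ang err -0.0006643719172858831 shift mm [-65.4  -0.3   1.8] F [-0.8  0.2 -0.4] -4.988558183765527e-06
side [226.  35.] 37 z [0.485 0.513 0.527] board [-118. -100.] lo [-136. -108.] hi [-97. -91.] [10. 41.] 75
side [249.  65.] 24 z [0.433 0.461 0.472] board [ -81. -109.] lo [ -95. -117.] hi [-54. -69.] [57. 20.] 48
side [277. 101.] 495 z [0.364 0.393 0.414] board [ -28. -107.] lo [ -69. -168.] hi [  6. -73.] [96. 58.] 78
side [258. 189.] 2627 z [0.048 0.247 0.326] board [ -73. -158.] lo [-137. -168.] hi [ 80. 162.] [380.  93.] 56
side [240. 222.] 276 z [0.046 0.07  0.082] board [-90. -67.] lo [-105.  -79.] hi [-70.   4.] [83. 25.] 81
```

```bash
python3 -m crank '[[[-0.01,0,0],0,0],[[-0.01,0,0],0,0],[[-0.01,0,0],0,0],[[-0.01,0,0],0,0],[[-0.01,0,0],0,0],[[-0.01,0,0],0,0],[[-0.007,0,0],0,0],[[0,0,0],0,0],[[0.02,0,0],0,0],[[0.02,0,-0.03],0,0]]' >/dev/null
python3 -m crank '[[[0.02,0,-0.03],0,0],[[0.03,0,-0.03],0,0],[[0.03,0,-0.03],0,0],[[0.03,0,0],0,0],[[0.03,0,0],0,0],[[0.03,0,0],0,0],[[0,0,0],0,0],[[0,0,0],0,0]]'
python3 -c "
from h import *
p=look('top');q=look('side');a=np.hstack([cv2.resize(p[135:235,210:340],(390,300),interpolation=cv2.INTER_CUBIC),cv2.resize(q[160:285,200:335],(390,361),interpolation=cv2.INTER_CUBIC)[:300]]);cv2.imwrite('pics/s5.png',a)"
```

```text
time: 17.85
ee_pos: [0.3737, -0.1485, 0.1637]
tcp_rot: [0.001, 0.111, 0.994, 0.0]
wrist_force: [-0.0, -0.7, -0.1]
gripper_width: 0.0001
grip_force: 0.0
top [234. 156.] 68 z [0.016 0.023 0.026] board [ 47. 141.] lo [ 25. 131.] hi [ 67. 151.] [19. 41.] 89
top [258. 160.] 83 z [0.017 0.021 0.024] board [49. 61.] lo [33. 46.] hi [65. 76.] [32. 30.] 0
top [310. 178.] 42 z [0.028 0.035 0.041] board [  18. -124.] lo [  10. -139.] hi [  26. -110.] [15. 28.] 11
top [243. 181.] 32 z [0.026 0.031 0.033] board [-34.  93.] lo [-37.  57.] hi [-31. 130.] [73.  5.] 89
top [268. 199.] 38 z [0.068 0.08  0.084] board [-87.   2.] lo [-94.  -8.] hi [-75.  12.] [19. 19.] 12
top [287. 205.] 46 z [0.067 0.08  0.084] board [-95. -62.] lo [-106.  -73.] hi [-83. -51.] [20. 22.] 71
side [274. 190.] 93 z [0.014 0.023 0.025] board [ 45. 134.] lo [ 26. 127.] hi [ 67. 151.] [23. 41.] 85
side [282. 206.] 103 z [0.015 0.021 0.023] board [49. 53.] lo [33. 44.] hi [64. 79.] [32. 34.] 2
side [240. 222.] 265 z [0.047 0.07  0.082] board [-90. -69.] lo [-105.  -79.] hi [-73.   5.] [83. 22.] 79
side [292. 247.] 79 z [0.027 0.036 0.04 ] board [  17. -128.] lo [  10. -139.] hi [  26. -114.] [25. 16.] 84
```

View pics/s5.png

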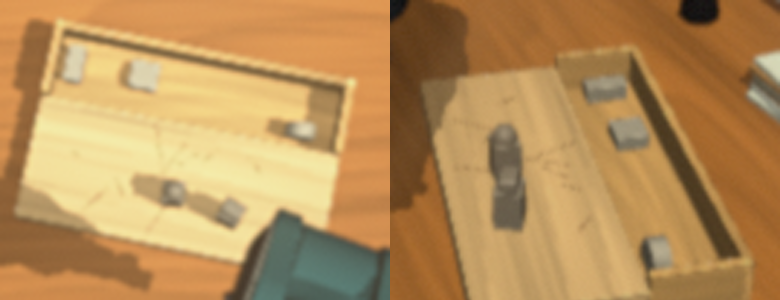

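The round slice stands on edge in the tray: top view (300,130), side view (657,252), board x 10–26 mm. I'll tip it forward the same way.

```bash
python3 -c "
from h import *
go(-25,-124,41)"
```

```text
t 17.95 board mm -205.5 -122.9 z 0.1635 ang err -0.00029808465023117847 shift mm [-180.4   -1.2  122.6] F [-0.3 -0.3  0.1] 1.7801628436176075e-05
```

```bash
python3 -m crank '[[[-0.04,-0.001,0],0,0],[[-0.04,0,0],0,0],[[-0.04,0,0],0,0],[[-0.04,0,0.02],0,0],[[-0.02,0,0.03],0,0],[[0,0,0.03],0,0],[[0,0,0.03],0,0],[[0,0,0.01],0,0],[[0,0,0.002],0,0],[[0,0,0],0,0]]'
python3 -c "
from h import *
go(13,-124,40.5)"
```

```text
time: 18.95
ee_pos: [0.5496, -0.1896, 0.042]
tcp_rot: [0.0, 0.111, 0.994, -0.0]
wrist_force: [-0.3, -0.2, 0.4]
gripper_width: 0.0
grip_force: 0.0
t 18.95 board mm -25.6 -124.0 z 0.042 ang err -0.0001249341218381439 shift mm [-38.6  -0.    1.6] F [-0.3 -0.2  0.4] 4.519405187162553e-05
```

```bash
python3 -m crank '[[[0,0,0.002],0,0],[[0,0,0],0,0],[[-0.014,0,0],0,0],[[-0.015,0,0],0,0],[[-0.013,0,0],0,0],[[0.02,0,0],0,0],[[0.03,0,-0.03],0,0],[[0.03,0,-0.03],0,0],[[0.03,0,-0.03],0,0],[[0.04,0,0],0,0]]' >/dev/null
python3 -m crank '[[[0.04,0,0],0,0],[[0.03,0,0],0,0],[[0,0,0],0,0],[[0,0,0],0,0]]'
python3 -c "
from h import *
p=look('top');q=look('side');a=np.hstack([cv2.resize(p[100:260,90:400],(465,240),interpolation=cv2.INTER_CUBIC),cv2.resize(q[160:285,200:335],(324,300),interpolation=cv2.INTER_CUBIC)[:240]]);cv2.imwrite('pics/s6.png',a)"
```

```text
time: 20.35
ee_pos: [0.376, -0.15, 0.1302]
tcp_rot: [0.001, 0.111, 0.994, 0.0]
wrist_force: [-0.2, 0.2, 0.5]
gripper_width: -0.0004
grip_force: 0.0
top [234. 156.] 68 z [0.018 0.022 0.026] board [ 47. 141.] lo [ 27. 132.] hi [ 67. 151.] [19. 41.] 90
top [257. 160.] 85 z [0.016 0.021 0.024] board [49. 62.] lo [33. 46.] hi [66. 77.] [32. 31.] 4
top [310. 171.] 76 z [0.015 0.021 0.025] board [  43. -123.] lo [  29. -138.] hi [  59. -107.] [30. 30.] 74
top [246. 181.] 45 z [0.027 0.032 0.034] board [-35.  84.] lo [-38.  36.] hi [-31. 129.] [93.  7.] 89
top [283. 193.] 24 z [0.026 0.032 0.033] board [-49. -43.] lo [-53. -72.] hi [-47. -17.] [55.  6.] 88
top [268. 199.] 39 z [0.071 0.08  0.084] board [-87.   2.] lo [-95.  -8.] hi [-75.  12.] [20. 19.] 10
top [287. 205.] 46 z [0.066 0.08  0.085] board [-95. -62.] lo [-105.  -73.] hi [-84. -51.] [20. 20.] 68
side [274. 190.] 91 z [0.013 0.023 0.024] board [ 46. 134.] lo [ 27. 128.] hi [ 67. 149.] [20. 40.] 87
side [282. 206.] 105 z [0.015 0.021 0.023] board [48. 55.] lo [33. 44.] hi [64. 77.] [33. 31.] 88
side [240. 222.] 276 z [0.047 0.07  0.082] board [-90. -68.] lo [-105.  -79.] hi [-73.   5.] [84. 22.] 80
side [302. 247.] 85 z [0.02  0.022 0.023] board [  44. -122.] lo [  27. -133.] hi [  58. -107.] [29. 28.] 71
```

View pics/s6.png

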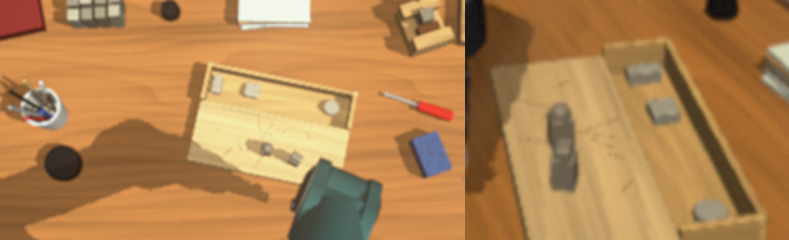

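All three offcuts lie flat in the tray, at (216,84), (251,90) and (330,107) in the left view. The seals at (266,149) and (294,158) are unmoved, and the jar, pot, box and graver are in place. The arm is clear.

```bash
python3 -c "
from station import r
print(r.sign_off())"
```

```text
the job is handed in; nothing more can be done
None
```

The job is handed in at about 20 s: all three offcuts lie flat in the tray (bar and round slice landed on end and were tipped flat), and the seals and everything else on the desk stand where they were.

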